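Reassemble the coolant filter of the lapidary bench

TASK

Put the coolant filter back together. First stand the filter element that lies on the bench on end and let go of it, so that it can be taken again by its top end, which is all that will stay clear of the bowl; lower it over the post until it is home in the bowl, then lay the clamp ring over the post flat on the element, and last set the cover on so that both dowels enter their holes and it sits flush on the rim. Lower each part all the way down, do not drop it or ram it home, and leave the tin, the caliper and the loupe that lie near by where they are.

Things in the scene. Friction and masses are not known exactly. Their poses are not given: they have to be found in the camera images.
- housing: Open coolant-filter housing of grey cast metal, fixed, upright. Origin: centre of the underside of its square foot (120 x 120 x 10 mm) on the bench, on the bowl's axis; z up; y through the two dowels; x through two short brass hose stubs (to 80 mm from the axis, 30 mm up). On the foot stands a round bowl, 86 mm across outside, 72 mm inside.
- housing_seat (a point): Centre of the bowl's inner floor, 14 mm above the bench, at the foot of the post: here the filter element stands when home.
- housing_rim (a point): Centre of the flat top of the bowl's flange, 56 mm above the bench; the flange is 96 mm across with two lugs (142 mm over both). Here the cover's underside rests.
- post_tip (a point): Tip of the steel post in the middle of the bowl, 110 mm above the bench. The post is 16 mm in diameter up to 100 mm above the bench and coned (16 to 7 mm) from there to the tip.
- dowel_a (a point): Tip of one steel dowel pin on the flange, 56 mm from the post's axis (housing y = +56 mm), 74 mm above the bench. The pin is 10 mm in diameter from 56 to 68 mm above the bench and coned from there to 5 mm at the tip.
- dowel_b (a point): Tip of the other dowel pin (housing y = -56 mm), the same.
- element_center (a point): Centre of the filter element: dark ribbed cartridge, 80 mm long, on its side, axis 28 mm up. x: its axis (both ends alike); y, z: square to flats of its bright 8-sided end caps (56 mm over flats, 61 over corners, each 20 mm long; z up at the start); body between them 50 mm across. Bore 20 mm right through. 0.2 to 0.45 kg. On end on the bench the centre is 40 mm up; home: 54 mm up, top at 94 mm.
- clamp_ring_center (a point): Centre of the clamp ring, half-way up: a plain bright steel ring lying flat, 62 mm outside, bore 20 mm, 14 mm thick, 0.1 to 0.25 kg, either side up; z is its axis. Home on top of the element the centre is 101 mm above the bench.
- cover_grip (a point): Point in the cover's grip rib, on its axis, 84 mm above its underside. The rib is 16 mm thick (along x) and 60 mm long (along y), and stands on the bell from 64 to 97 mm above the underside. z up; y runs through the two dowel holes; a half turn makes no difference. Home the point is 140 mm above the bench.
- cover_base (a point): Centre of the cover's underside. The cover is a grey metal bell, open below, standing on its rim: 81 mm across, 64 mm high, inside 69 mm wide and 58 mm deep; foot flange 96 mm across, 10 mm thick, with two lugs at y = +56 and -56 mm (142 mm over both), each with a 12.5 mm dowel hole right through. 0.3 to 0.6 kg.
- tin: Round low tin, 69 mm across, 25 mm high; bystander, loose; the point is the centre of its underside
- caliper: Steel vernier caliper lying flat, 69 x 200 x 11 mm, long in y; bystander, loose; the point is the centre of its underside
- loupe_black: Black eye loupe, a stubby barrel 34 mm across, 26 mm high; bystander, loose; the point is the centre of its underside
Not all that is in view belongs to the job. Several things look just like the part that bears clamp_ring_center: the one meant starts nearest to the robot's base.

How it is judged:
By the outcome, as a careful person would: the job done as asked, in the order asked, and still so for the second after the job is handed in, with the robot touching nothing.
It also fails if it takes over 72 s, if anything falls off the work surface, if the arm or the gripper's body presses on something with over 40 N, if the wrist force passes 120 N, or if a joint passes its speed limit or range.

ROBOT

A 6-joint arm with a two-finger parallel gripper is mounted at the origin on a cart in front of the work surface, level with it; the furniture and walls round the work are solid. World frame = base frame: x ahead of the robot, y to its left, z up, the work surface at z = 0. Lengths are in m, angles in degrees, forces in N, time in s.
With the tool pointing down it reaches from about 0.325 to 0.85 m from the base axis. Payload 15.5 kg.
Tool frame: the origin (TCP) lies midway between the tips of the shut fingers; the grasp point (between the pads) lies 19 mm behind it; y points along the fingers, x is the direction in which the jaws open and shut, and the axes are right-handed (so a half turn about y gives the same grasp; the last joint's range is limited). The gripper opens to 91 mm and grips with 3 to 60 N. Pads are 32 mm wide; open, the fingers measure 118 mm over their backs; the gripper's body (76 mm by 178 mm) begins 60 mm behind the grasp point.
Start: joints at [71.075, 28.281, 77.091, -0, 74.628, -5.472], TCP at [0.145, 0.608, 0.214] pointing down, gripper open.
Joint ranges: [-166.48, 166.48], [-47.26, 123.95], [12.59, 153.08], [-70.14, 250.14], [6.76, 159.57], [-176.63, 176.63]. Speed limits (degrees/s): [108.29, 108.29, 147.25, 172.46, 172.46, 172.46].

INTERFACE

Orientations are given as a 3x3 rotation matrix whose columns are the frame's x, y, z axes.
In Python, from bench import ctrl gives the robot as it stands. The module is installed in compiled form; this text tells all that it offers. Calls block until the motion is done:
- ctrl.goto(position, orientation): joint-space move of the TCP to a pose.
- ctrl.move_l(position, vel=0.15, ori=None, contact_N=None): straight line of the TCP; ori=None keeps the orientation; vel is the mean speed in m/s. With contact_N (N) it stops when the force on the tool has changed by that much, and returns True; else False.
- ctrl.movej(angles): joint-space move.
- ctrl.command_gripper(opening): opening from 0.0 (shut) to 1.0 (fully open); the grip force is fixed at half the most; returns when the fingers have stopped.
- ctrl.sleep(seconds).
- ctrl.ik(position, orientation): joint angles nearest the present ones, or None.
- ctrl.read_camera(name): name is "side" or "top"; returns the picture (480x640x3 uint8, blue, green, red); there is no depth.
- ctrl.camera_params(name): a dict with "fx", "fy", "cx", "cy" (pixels), "pose" (4x4, takes a point from camera to world coordinates). Camera axes: x right, y up, looking along -z (the intrinsics and any distortion apply to the point x, -y, -z); pixel columns grow to the right and rows downward; lengths in m; the calibration is good to about 2 mm. A picture is of the moment at which its call begins. camera_params takes no time and is no camera call.
A pose or a line that the arm cannot do raises ctrl.MotionError and nothing moves.
- ctrl.sign_off(): hands the job in, once; it reports no verdict.
Readings, each from a call of its own:
- ctrl.current_t(): time.
- ctrl.current_q(): joint angles.
- ctrl.current_dq(): joint speeds.
- ctrl.current_effort(): joint torques, N m.
- ctrl.current_tool_pos(): TCP position.
- ctrl.current_eef_rot(): TCP orientation.
- ctrl.current_contact_force(): force on the tool from outside, world axes, zero at the start.
- ctrl.current_wrist_torque(): the same for the moment, N m.
- ctrl.current_grip_width(): opening from 0.0 (shut) to 1.0 (fully open).
Only numpy, scipy, OpenCV 4.12 (cv2) and the standard library are available. Lean on these libraries where they do the work, as an engineer would, in place of code of your own. Each camera call takes 0.05 s, during which the arm holds its last target. There are 200 camera calls.

## Working session

There is one attempt and no reset: what is moved stays moved. The work goes in short steps, each a Python script; the robot and the scene stay as the last script left them, time stands still between calls to the robot, and variables do not carry over. Pictures are saved under pics/ and viewed, about 8 in all and at most 12, crops included, and the job is handed in when it is done.

```bash
mkdir -p pics
python3 - <<'E'
from bench import ctrl
import cv2
for n in("top","side"):
    p=ctrl.camera_params(n);print(n,{k:v for k,v in p.items()})
    cv2.imwrite(f"pics/{n}0.png",ctrl.read_camera(n))
print(ctrl.current_t(),ctrl.current_eef_rot())
E
```

```text
top {'fx': 439.8379529425822, 'fy': 439.8379529425822, 'cx': 314.486404727487, 'cy': 234.0775340648706, 'pose': array([[ 0.02629973,  0.99729964, -0.06856927,  0.50630034],
       [-0.99929484,  0.02438955, -0.02854768, -0.05871276],
       [-0.02679822,  0.06927171,  0.99723783,  0.92871644],
       [ 0.        ,  0.        ,  0.        ,  1.        ]])}
side {'fx': 443.18636047417243, 'fy': 443.18636047417243, 'cx': 317.3340755836042, 'cy': 237.69412468339948, 'pose': array([[ 0.81327138,  0.38746258, -0.43412257,  0.12405902],
       [-0.58149143,  0.56859177, -0.58186864, -0.62551322],
       [ 0.02138619,  0.72565567,  0.68772559,  0.76103765],
       [ 0.        ,  0.        ,  0.        ,  1.        ]])}
0.1 [[ 2.32674667e-01 -3.77337970e-04 -9.72554552e-01]
 [ 9.72554053e-01 -9.95055320e-04  2.32674934e-01]
 [-1.05554267e-03 -9.99999434e-01  1.35457407e-04]]
```

View pics/top0.png

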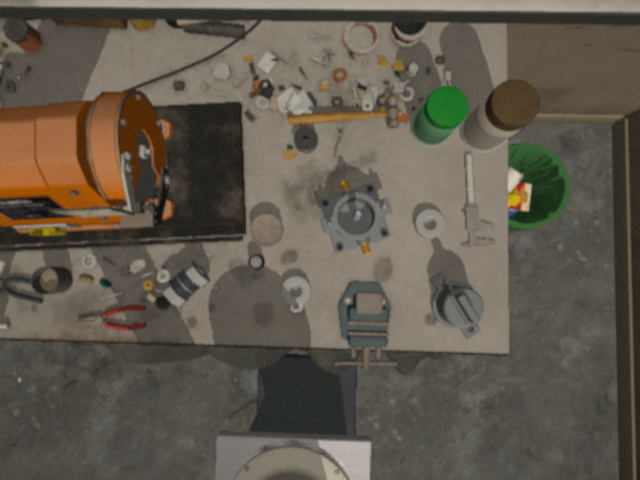

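View pics/side0.png

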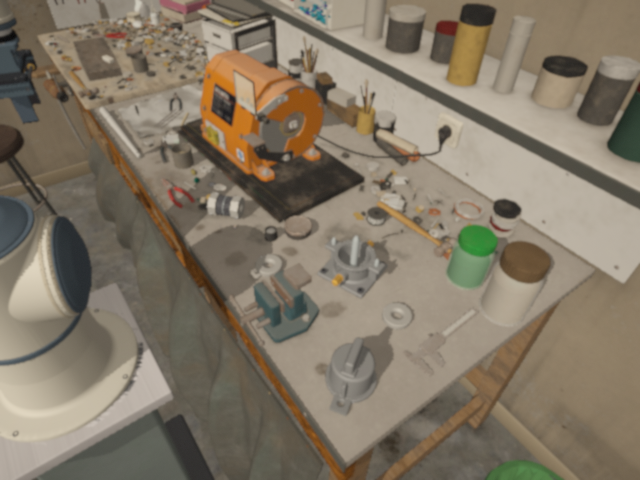

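The top view shows the element at (185,284), rings at (295,292) and (429,222), the housing at (353,213), the cover at (457,303), the tin at (266,228) and the loupe at (256,262). In the side view the element is at (225,205), the rings at (267,265) and (397,315), the housing at (353,262) and the cover at (350,375). I'll zoom in on these next.

```bash
cat > h.py <<'E'
from bench import ctrl
import cv2, numpy as np
def ray(n,u,v):
    p=ctrl.camera_params(n);T=p["pose"]
    d=T[:3,:3]@np.array([(u-p["cx"])/p["fx"],-(v-p["cy"])/p["fy"],-1.]);return T[:3,3],d
def onz(n,u,v,z):
    o,d=ray(n,u,v);return o+d*(z-o[2])/d[2]
def proj(n,X):
    p=ctrl.camera_params(n);T=p["pose"];c=T[:3,:3].T@(np.asarray(X,float)-T[:3,3])
    return np.array([p["cx"]-p["fx"]*c[0]/c[2],p["cy"]+p["fy"]*c[1]/c[2]])
def tri(a,b):
    A=np.zeros((3,3));B=np.zeros(3)
    for n,(u,v) in(("top",a),("side",b)):
        o,d=ray(n,u,v);d=d/np.linalg.norm(d);M=np.eye(3)-np.outer(d,d);A+=M;B+=M@o
    X=np.linalg.solve(A,B);return X,[np.round(proj(n,X)-q,1) for n,q in(("top",a),("side",b))]
def crop(im,u,v,w,h,s):
    c=im[v:v+h,u:u+w];c=cv2.resize(c,None,fx=s,fy=s,interpolation=cv2.INTER_CUBIC)
    for k in range(0,w,10):
        cv2.line(c,(k*s,0),(k*s,8 if (u+k)%50 else 20),(0,0,255),1)
    for k in range(0,h,10):
        cv2.line(c,(0,k*s),(8 if (v+k)%50 else 20,k*s),(0,0,255),1)
    return c
E
python3 - <<'E'
from h import *
t=cv2.imread("pics/top0.png");s=cv2.imread("pics/side0.png")
a=np.hstack([crop(t,140,240,80,60,5),crop(t,310,170,80,90,5)[:300]*0+crop(t,310,175,80,60,5)])
b=np.hstack([crop(t,255,260,80,60,5),crop(t,420,270,80,60,5)])
cv2.imwrite("pics/m1.png",np.vstack([a,b]))
a=np.hstack([crop(s,190,180,80,60,5),crop(s,315,230,80,60,5)])
b=np.hstack([crop(s,240,240,80,60,5),crop(s,315,340,80,60,5)])
cv2.imwrite("pics/m2.png",np.vstack([a,b]))
E
```

```text
(no output)
```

View pics/m1.png

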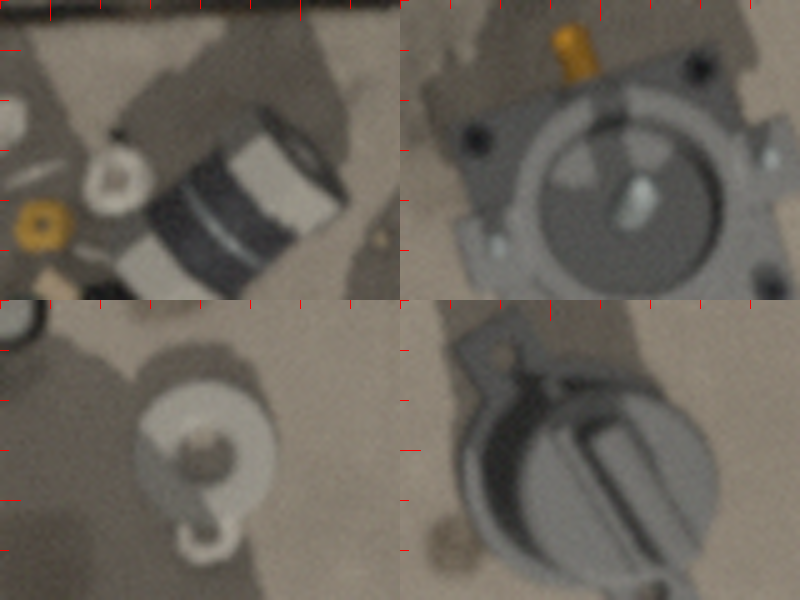

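View pics/m2.png

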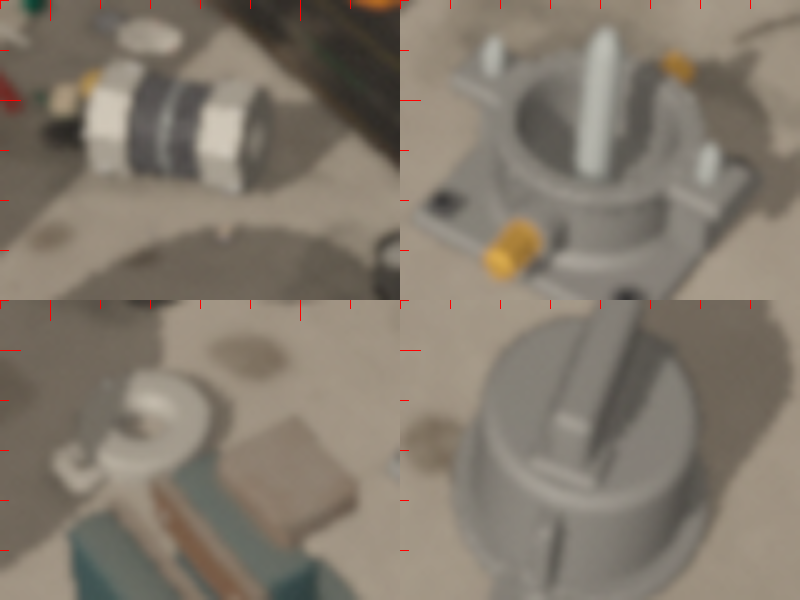

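The near ring is centred at top (296,291), with a small nut beside it at (297,307). The post tip is at top (358,213) and side (355.6,236). The dowels are at top (384,206) and (330,223). The cover rib runs diagonally. Next I'll compute positions.

```bash
python3 - <<'E'
from h import *
np.set_printoptions(precision=4,suppress=True)
P=lambda k,*a:print(k,*a)
P("post",*tri((358.4,213),(355.6,236)), onz("top",358.4,213,.110), onz("side",355.6,236,.110))
P("dL",*tri((329.6,223),(333.4,238)),onz("top",329.6,223,.072),onz("side",333.4,238,.072))
P("dR",*tri((384,206),(377,259.6)),onz("top",384,206,.072),onz("side",377,259.6,.072))
t=cv2.imread("pics/top0.png");s=cv2.imread("pics/side0.png")
# near ring: bright mask, outer ellipse
P("ring top", onz("top",296,291,.014), onz("side",271,265,.014))
P("vice ul jaw", tri((343,289),(257,281)))
# element / cover crops, with predicted points
a=np.hstack([crop(t,150,250,70,65,6),crop(s,200,180,60,50,7)[:390,:380][:350]] if 0 else [cv2.resize(crop(t,150,250,66,66,6),(396,396)),cv2.resize(crop(s,195,175,66,66,6),(396,396))])
cv2.imwrite("pics/m3.png",np.vstack([a,np.hstack([cv2.resize(crop(t,425,268,66,66,6)[:204*2],(396,396)),crop(s,315,330,66,66,6)])])[:800//1][:792])
E
python3 -c "
import cv2;a=cv2.imread('pics/m3.png');print(a.shape);cv2.imwrite('pics/m3.png',cv2.resize(a,(600,600)))"
```

```text
post [ 0.6048 -0.1168  0.1107] [array([ 0.3, -0.4]), array([-0.5,  0. ])] [ 0.604  -0.1163  0.11  ] [ 0.6061 -0.1167  0.11  ]
dL [ 0.5881 -0.0635  0.0719] [array([ 0.2, -0.2]), array([-0.2,  0. ])] [ 0.5876 -0.0632  0.072 ] [ 0.5885 -0.0638  0.072 ]
dR [ 0.6248 -0.1696  0.071 ] [array([ 0.5, -0.6]), array([-0.7,  0.1])] [ 0.6235 -0.1685  0.072 ] [ 0.6255 -0.1709  0.072 ]
ring top [0.4502 0.0026 0.014 ] [ 0.4548 -0.0077  0.014 ]
vice ul jaw (array([ 0.4251, -0.0758,  0.0468]), [array([-9.1, 16.8]), array([17.9, -1.4])])
(792, 792, 3)
```

View pics/m3.png

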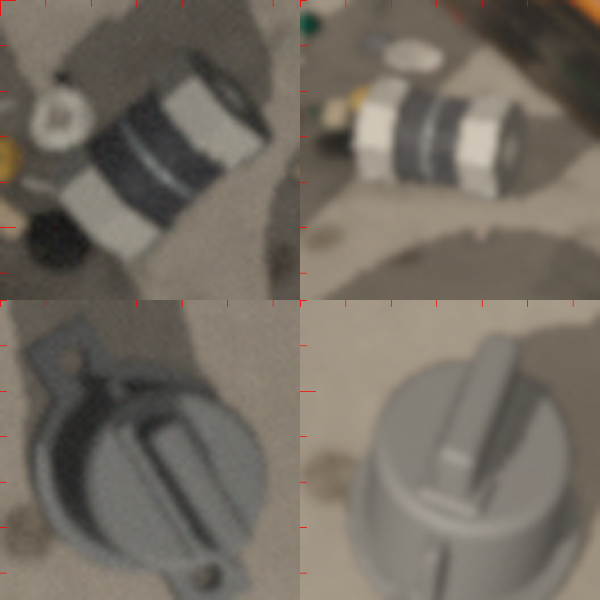

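The element's silhouette centre is at top (185.9,285.5) and side (225.8,205.6), with its axis at about 45° in the image. The cover rib is visible from both cameras. Next I'll compute the poses and check IK.

```bash
cat >> h.py <<'E'
def rot(a,j):
    a=np.asarray(a,float);a/=np.linalg.norm(a);j=np.asarray(j,float);j=j-a*(a@j);j/=np.linalg.norm(j)
    return np.column_stack([j,a,np.cross(j,a)])
def u(deg): r=np.radians(deg);return np.array([np.cos(r),np.sin(r),0.])
Z=np.array([0,0,1.])
E
python3 - <<'E'
from h import *
np.set_printoptions(precision=4,suppress=True)
print("el",*tri((185.9,285.5),(225.8,205.6)),onz("top",185.9,285.5,.028),onz("top",183.7,284.8,.052))
k=4.545
T=lambda x,y,z:onz("top",150+x/k,250+y/k,z)[:2]
print("cap edges top z.05",T(62,195,.04),T(128,258,.04),T(200,75,.05),T(265,140,.05))
print("tin",onz("top",266,228,.025),"loupe",onz("top",256,262,.026),"mat corner",onz("top",243,240,0))
C=lambda x,y,z:onz("top",425+x/k,268+(y-300)/k,z)[:2]
# rib top corners z=.097, lug holes
print("rib ends",C(165,430,.097),C(240,545,.097),"holes z.01",C(72,360,.01),C(207,575,.01))
S=lambda x,y,z:onz("side",315+(x-300)/k,330+(y-300)/k,z)[:2]
print("rib side",S(505,345,.097),S(455,462,.097))
m=tri((296,290.5),(270,265));print("ring",m)
el=onz("top",185.9,285.5,.028);e=u(-43.6)
for th in(15,25,35):
  g=el+e*27;g=el+e*.027
  for sg in(1,-1):
    a=-np.cos(np.radians(th))*Z-np.sin(np.radians(th))*e
    R=rot(a,sg*np.cross(Z,e));q=ctrl.ik(g+a*.019,R);print("pick",th,sg,q)
    for p in((.46,.12),(.50,.12),(.5,.16)):
      f=np.degrees(np.arctan2(p[1],p[0]))
      a2=np.cos(np.radians(th))*u(f)-np.sin(np.radians(th))*Z
      R2=rot(a2,sg*np.cross(Z,u(f)));print("  place",p,ctrl.ik(np.r_[p,.067]+a2*.019,R2))
E
```

```text
el [0.4584 0.2261 0.0298] [array([ 0.8, -1.1]), array([-1.1, -0.1])] [0.456  0.2283 0.028 ] [0.4586 0.2251 0.052 ]
cap edges top z.05 [0.4405 0.2692] [0.4136 0.2382] [0.4956 0.2066] [0.4678 0.1765]
tin [0.5786 0.0678 0.025 ] loupe [0.5079 0.0859 0.026 ] mat corner [0.5538 0.1194 0.    ]
rib ends [ 0.4536 -0.3112] [ 0.4079 -0.3417] holes z.01 [ 0.4784 -0.2957] [ 0.3838 -0.3566]
rib side [ 0.4535 -0.3183] [ 0.4062 -0.3467]
ring (array([0.4535, 0.0014, 0.007 ]), [array([ 0.9, -1.2]), array([-1.4, -0.1])])
pick 15 1 [  9.4635  39.9973  97.6488  15.1192  52.4804 -47.2393]
  place (0.46, 0.12) None
  place (0.5, 0.12) None
  place (0.5, 0.16) [  0.6438  95.9141 151.0745 154.6351 138.4677  65.908 ]
pick 15 -1 [  9.4635  39.9973  97.6488  15.1192  52.4804 132.7607]
  place (0.46, 0.12) None
  place (0.5, 0.12) None
  place (0.5, 0.16) [   0.6438   95.9141  151.0745  154.6351  138.4677 -114.092 ]
pick 25 1 [  5.2006  43.2181  93.645   21.1296  61.8995 -54.3233]
  place (0.46, 0.12) None
  place (0.5, 0.12) None
  place (0.5, 0.16) [  2.2128  80.4843 150.9813 164.4914 114.8201  76.6571]
pick 25 -1 [  5.2006  43.2181  93.645   21.1296  61.8995 125.6767]
  place (0.46, 0.12) None
  place (0.5, 0.12) None
  place (0.5, 0.16) [   2.2128   80.4843  150.9813  164.4914  114.8201 -103.3429]
pick 35 1 [  1.6846  47.2336  89.4343  25.4703  71.4031 -59.0357]
  place (0.46, 0.12) None
  place (0.5, 0.12) [ -0.8296  62.9104 147.8554 168.2612  85.0169  82.701 ]
  place (0.5, 0.16) [  4.0451  60.1963 145.5874 168.6456  80.1948  83.9992]
pick 35 -1 [  1.6846  47.2336  89.4343  25.4703  71.4031 120.9643]
  place (0.46, 0.12) None
  place (0.5, 0.12) [ -0.8296  62.9104 147.8554 168.2612  85.0169 -97.299 ]
  place (0.5, 0.16) [  4.0451  60.1963 145.5874 168.6456  80.1948 -96.0008]
```

Run:
```python
from h import *
np.set_printoptions(precision=1,suppress=True)
el=np.array([.4578,.2262,.028])
out=[]
for end in(0,180):
 e=u(-44.5+end)
 for th in(20,30,40,50):
  c,s=np.cos(np.radians(th)),np.sin(np.radians(th))
  for sg in(1,-1):
    a=-c*Z-s*e; q=ctrl.ik(el+e*.027+a*.019,rot(a,sg*np.cross(Z,e)))
    if q is None: continue
    for p in((.42,.1),(.46,.14),(.46,.10),(.50,.15),(.55,.0)):
     for f in range(-180,180,20):
      a2=c*u(f)-s*Z
      q2=ctrl.ik(np.r_[p,.067]+a2*.019,rot(a2,sg*np.cross(Z,u(f))))
      if q2 is None: continue
      out.append((np.abs(np.array(q2)-q).max(),end,th,sg,p,f,np.array(q),np.array(q2)))
out.sort(key=lambda o:o[0])
for o in out[:25]:print(*o)
```

```text
80.86741209124835 180 20 -1 (0.55, 0.0) 100 [ 35.2  37.9 108.8 -35.9  35.   19.7] [-32.1  60.4  79.5  44.8  98.3 -61.2]
81.86173853980176 180 20 -1 (0.55, 0.0) 120 [ 35.2  37.9 108.8 -35.9  35.   19.7] [-25.5  64.   66.1  35.  111.9 -62.1]
83.44439755903943 180 20 -1 (0.5, 0.15) 120 [ 35.2  37.9 108.8 -35.9  35.   19.7] [-15.6  60.   81.3  41.7  98.8 -63.7]
85.09212652058093 180 20 -1 (0.5, 0.15) 140 [ 35.2  37.9 108.8 -35.9  35.   19.7] [ -8.6  63.2  68.8  31.8 111.6 -65.4]
87.36626053629664 180 20 -1 (0.46, 0.14) 120 [ 35.2  37.9 108.8 -35.9  35.   19.7] [-17.5  58.8  87.2  39.7  96.  -67.7]
88.15461699414573 180 20 -1 (0.46, 0.1) 120 [ 35.2  37.9 108.8 -35.9  35.   19.7] [-20.9  59.1  85.7  36.8  98.1 -68.4]
88.62291795763704 180 20 -1 (0.46, 0.14) 140 [ 35.2  37.9 108.8 -35.9  35.   19.7] [ -9.9  61.4  75.5  29.7 107.8 -68.9]
88.81908157578968 180 20 -1 (0.55, 0.0) 140 [ 35.2  37.9 108.8 -35.9  35.   19.7] [-18.5  67.4  54.8  24.5 123.9 -68.1]
89.02309019253335 180 20 -1 (0.5, 0.15) 100 [ 35.2  37.9 108.8 -35.9  35.   19.7] [-21.9  57.5  95.4  53.1  85.5 -67.2]
90.37267440434883 
[... 1192 characters left out ...]
3194466 0 20 1 (0.46, 0.1) 40 [  6.9  41.5  95.8  18.6  57.  -50.8] [-39.   78.  145.2 111.5  82.7  47.3]
98.17202410082889 180 30 -1 (0.55, 0.0) 100 [ 41.5  40.7 109.3 -51.1  39.8  39. ] [-30.5  55.2  82.5  41.2  90.5 -59.2]
98.59101267508925 180 20 -1 (0.42, 0.1) 160 [ 35.2  37.9 108.8 -35.9  35.   19.7] [ -5.4  61.9  73.5  15.  113.2 -78.9]
98.86356822614792 0 20 1 (0.46, 0.14) 40 [  6.9  41.5  95.8  18.6  57.  -50.8] [-30.8  82.4 148.  117.4  91.1  43.4]
99.1839658212663 180 20 -1 (0.55, 0.0) 160 [ 35.2  37.9 108.8 -35.9  35.   19.7] [-11.2  70.   47.1  11.1 132.2 -79.5]
100.2778911208068 180 20 -1 (0.46, 0.1) 80 [ 35.2  37.9 108.8 -35.9  35.   19.7] [-34.7  57.2 112.8  62.4  74.4 -80.6]
```

```bash
cat >> h.py <<'E'
EL=np.array([.4578,.2262,.028]); eL=u(135.5); th=np.radians(30)
A0=-np.cos(th)*Z-np.sin(th)*eL; RP=rot(A0,-np.cross(Z,eL)); TP=EL+eL*.027+Z*.004+A0*.019
F=140; PL=np.array([.45,.16,.040])
Q=np.column_stack([Z,-u(F),np.cross(Z,-u(F))])@np.column_stack([eL,Z,np.cross(eL,Z)]).T
RF=Q@RP; TF=PL+Q@(TP-EL)
def st(m): print(m,round(ctrl.current_t(),2),np.round(ctrl.current_tool_pos(),4),"w",round(ctrl.current_grip_width(),3),"F",np.round(ctrl.current_contact_force(),1))
E
python3 - <<'E'
from h import *
print(TF,np.round(RF,2))
q1=ctrl.ik(TF+[0,0,.1],RF);print(q1,ctrl.ik(TF,RF))
ctrl.command_gripper(.85)
ctrl.goto(TP-A0*.11,RP);st("pre")
r=ctrl.move_l(TP,contact_N=8);st(r)
ctrl.command_gripper(0.0);st("grip")
ctrl.move_l(TP+[0,0,.15],.2);st("up")
cv2.imwrite("pics/s1.png",crop(ctrl.read_camera("side"),120,60,200,200,3))
E
```

```text
[0.44045931 0.16800559 0.0575    ] [[ 0.64 -0.66 -0.38]
 [ 0.77  0.56  0.32]
 [-0.   -0.5   0.87]]
[ -7.46925456  47.32916467  80.10384607  28.98025085 106.01377285
 -63.62471446] [ -7.46925456  55.63324803  80.759641    28.06309821  98.13738849
 -67.99639055]
pre 2.09 [0.4062 0.2779 0.111 ] w 0.854 F [ 0.3  0.5 -0.7]
False 2.98 [0.4453 0.2389 0.016 ] w 0.85 F [ 0.2 -0.1 -0.5]
grip 3.43 [0.4456 0.2391 0.016 ] w 0.616 F [-2.6  3.8  8.2]
up 4.33 [0.4448 0.2381 0.1645] w 0.615 F [ 0.6 -0.9 -3. ]
```

View pics/s1.png

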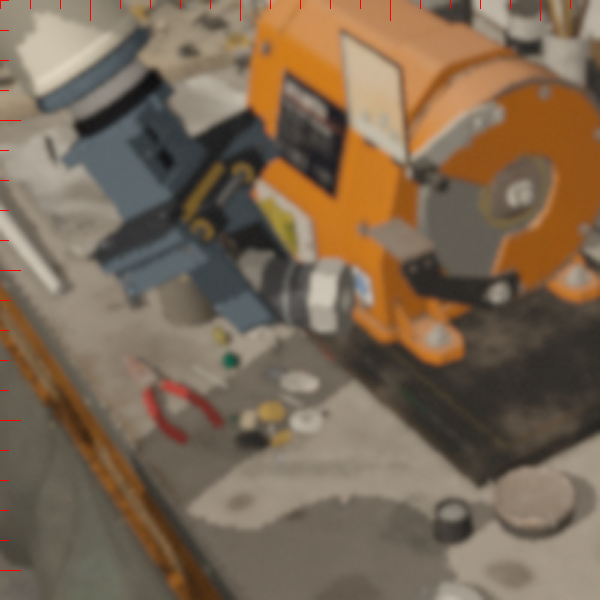

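The element is held by its left cap, about level, and clear of the clutter. Now I'll stand it up.

Run:
```python
from h import *
ctrl.move_l(TP+[0.0,-.06,.16],.25)
ctrl.goto(TF+[0,0,.06],RF);st("rot")
r=ctrl.move_l(TF+[0,0,.012],.1,contact_N=6);st(r)
if not r: r=ctrl.move_l(TF+[0,0,-.006],.02,contact_N=4);st(r)
cv2.imwrite("pics/s2.png",np.hstack([crop(ctrl.read_camera("side"),170,130,130,130,3),crop(ctrl.read_camera("top"),150,200,130,130,3)]))
```

```text
rot 6.08 [0.4399 0.1686 0.1172] w 0.618 F [-0.3  0.2 -2.3]
False 6.72 [0.4404 0.168  0.0694] w 0.616 F [-0.6  0.  -2.7]
True 7.28 [0.4404 0.1681 0.0601] w 0.61 F [2.  0.3 3.9]
```

View pics/s2.png

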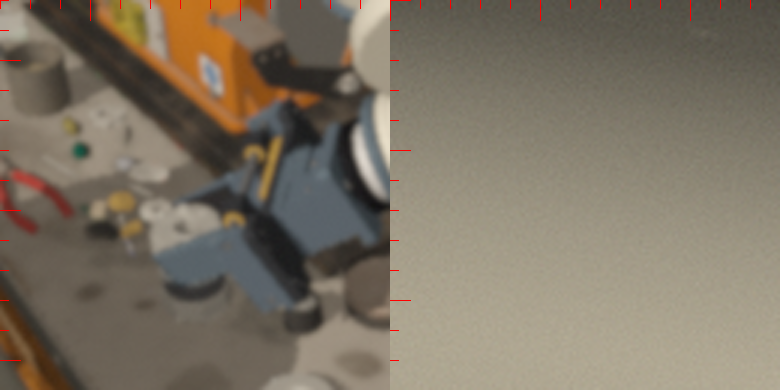

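The element is upright in the grip with its foot touching the bench. I'll settle it gently, let go, and look again.

Run:
```python
from h import *
r=ctrl.move_l(TF+[0,0,.0002],.01,contact_N=8);st(r)
ctrl.command_gripper(.85);st("open")
a=RF[:,1];p=np.array(ctrl.current_tool_pos())
ctrl.move_l(p-a*.12,.2);st("back")
R=rot(-Z,u(50));ctrl.goto([.47,-.03,.25],R);st("away")
s=ctrl.read_camera("side");t=ctrl.read_camera("top")
cv2.imwrite("pics/t3.png",t);cv2.imwrite("pics/sd3.png",s)
cv2.imwrite("pics/s3.png",np.hstack([crop(s,200,170,80,100,5),crop(t,170,260,80,100,5)]))
print(proj("top",[.45,.16,.08]),proj("side",[.45,.16,.08]))
```

```text
True 7.58 [0.4403 0.1683 0.0601] w 0.614 F [ 2.6 -0.9  6.1]
open 8.12 [0.4402 0.1682 0.0598] w 0.848 F [-0.5  0.8  1. ]
back 8.87 [0.519  0.1018 0.1194] w 0.852 F [ 0.  -0.2 -0.4]
away 9.98 [ 0.47   -0.0296  0.2492] w 0.851 F [ 0.2 -0.6  0.8]
[212.24507206 290.8770481 ] [231.65875677 204.99197513]
```

View pics/s3.png

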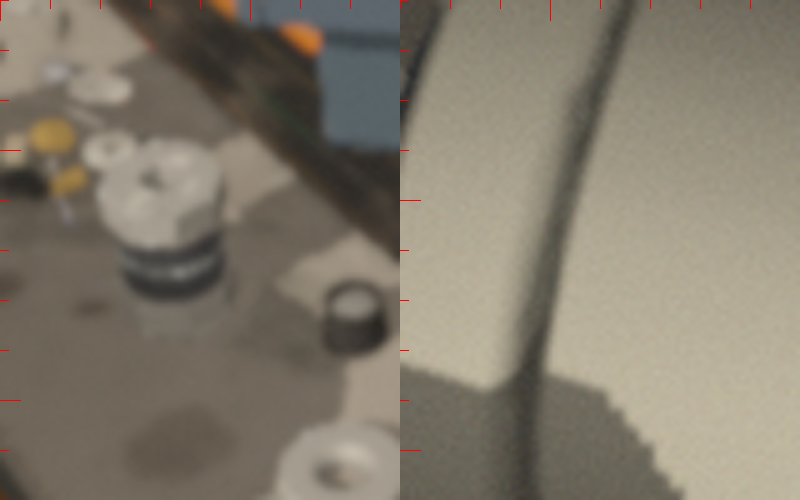

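The element stands at side (232,206), against a predicted (231.7,205), so it is within about 2 mm. I'll centre it with a squeeze at 90°, regrip it by the top cap and carry it over the post.

```bash
cat >> h.py <<'E'
H=np.array([.6055,-.1167]); HY=np.degrees(np.arctan2(.1061,-.0367))  # housing y dir
def down(deg): return rot(-Z,u(deg))
E
python3 - <<'E'
from h import *
print(HY)
for d in(140,-40,50,-130,HY-90,HY+90,5):print(round(d),np.round(ctrl.ik([.45,.16,.051],down(d)),0),np.round(ctrl.ik([*H,.2],down(d)),0))
q=np.array([.4495,.1595])
ctrl.goto([*q,.15],down(-40));ctrl.move_l([*q,.051],.15,contact_N=10);st("d1")
ctrl.command_gripper(0.0);st("sq")
ctrl.command_gripper(.85);ctrl.move_l([*q,.11],.2)
ctrl.goto([*q,.11],down(50));ctrl.move_l([*q,.051],.15,contact_N=10);st("d2")
ctrl.command_gripper(0.0);st("grip")
ctrl.move_l([*q,.205],.25);st("up")
ctrl.goto([*H,.205],down(HY-90));st("over")
r=ctrl.move_l([*H,.167],.08,contact_N=8);st(r)
cv2.imwrite("pics/s4.png",crop(ctrl.read_camera("side"),290,130,130,160,4)[:600])
E
```

```text
109.08050775205653
140 [  12.   31.  107.   -0.   42. -128.] [ -16.   28.   79.   -0.   72. -156.]
-40 [ 12.  31. 107.  -0.  42.  52.] [-16.  28.  79.  -0.  72.  24.]
50 [ 12.  31. 107.  -0.  42. -38.] [-16.  28.  79.  -0.  72. -66.]
-130 [ 12.  31. 107.  -0.  42. 142.] [-16.  28.  79.  -0.  72. 114.]
19 [ 12.  31. 107.  -0.  42.  -7.] [-16.  28.  79.  -0.  72. -36.]
199 [ 12.  31. 107.  -0.  42. 173.] [-16.  28.  79.  -0.  72. 144.]
5 [ 12.  31. 107.  -0.  42.   7.] [-16.  28.  79.  -0.  72. -21.]
d1 12.68 [0.4499 0.1595 0.0515] w 0.852 F [ 0.5 -1.4 -0.4]
sq 13.14 [0.4498 0.1596 0.0515] w 0.61 F [-2.2  0.7  8.1]
d2 16.12 [0.4495 0.1595 0.0512] w 0.848 F [-0.1  0.  -0.6]
grip 16.57 [0.45   0.1596 0.0516] w 0.608 F [-1.3  1.2  7.8]
up 17.34 [0.4488 0.1593 0.204 ] w 0.609 F [-0.3 -0.5 -2.9]
over 18.55 [ 0.605  -0.1154  0.2047] w 0.611 F [-0.2 -0.8 -2.2]
False 19.18 [ 0.6056 -0.1165  0.1672] w 0.613 F [ 0.4 -0.1 -3. ]
```

View pics/s4.png

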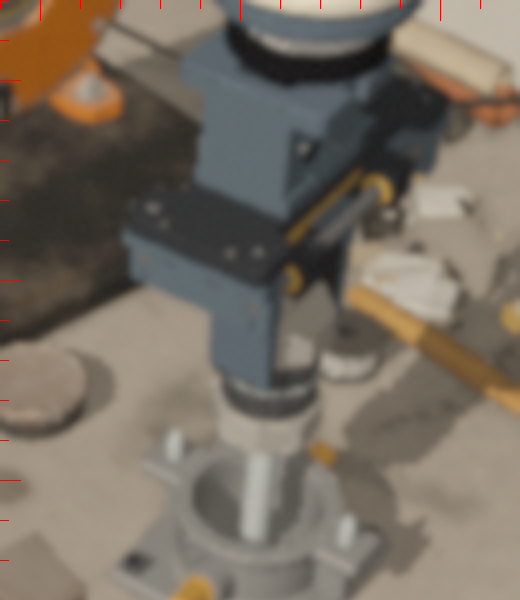

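The element hangs over the post, laterally centred at crop x≈264 against the post at about 260. Lowering it now.

Run:
```python
from h import *
for z,v,n in((.148,.05,5),(.075,.08,7),(.060,.02,4)):
    r=ctrl.move_l([*H,z],v,contact_N=n);st((z,r))
    if r: print(ctrl.current_wrist_torque()); break
```

```text
(0.148, False) 19.76 [ 0.6054 -0.1167  0.1478] w 0.613 F [ 0.8  0.1 -2.4]
(0.075, False) 20.82 [ 0.6059 -0.1168  0.0755] w 0.611 F [ 0.  -0.2 -2.4]
(0.06, True) 21.34 [ 0.6058 -0.1166  0.0654] w 0.61 F [0.9 1.1 4. ]
[ 0.0541224  -0.1405096  -0.00263041]
```

The element is home: contact came at TCP z 0.0654 against 0.065 expected, with no side load. Next I'll release it and pick the near ring.

Run:
```python
from h import *
ctrl.command_gripper(.8);st("open")
ctrl.move_l([*H,.2],.25);st("up")
r0=np.array([.4535,.0010]);R=down(-48)
ctrl.goto([*r0,.12],R);st("over ring")
ctrl.command_gripper(.85)
s=ctrl.read_camera("side");cv2.imwrite("pics/s5.png",np.hstack([crop(s,300,170,100,130,4),crop(s,220,200,100,130,4)]))
```

```text
open 21.82 [ 0.605  -0.1165  0.065 ] w 0.802 F [-0.1 -0.3 -0.2]
up 22.51 [ 0.6052 -0.1166  0.1998] w 0.799 F [-1.  -0.2 -0.9]
over ring 23.76 [0.4539 0.0008 0.1198] w 0.802 F [ 0.4 -0.3  0.3]
```

View pics/s5.png

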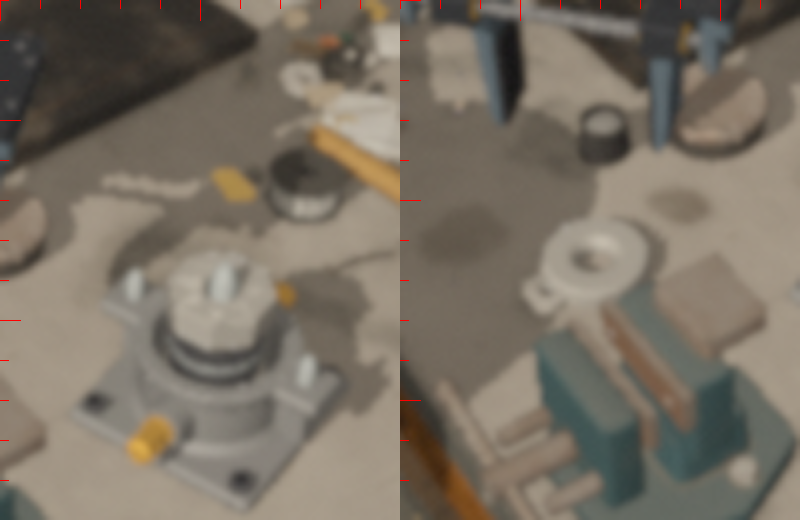

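The element is seated with the post standing through it. The ring in the side view is centred at (268.5,265). I'll refine its position and pick it.

Run:
```python
from h import *
X,e=tri((296.5,290.1),(268.5,264.8));print(X,e)
r0=X[:2];R=down(-48)
ctrl.move_l([*r0,.03],.15,contact_N=8);st("a")
r=ctrl.move_l([*r0,.003],.05,contact_N=8);st(r)
ctrl.command_gripper(0.0);st("grip")
ctrl.move_l([*r0,.02],.05);st("lift");ctrl.move_l([*r0,.2],.25)
ctrl.goto([*H,.2],R)
ctrl.move_l([*H,.125],.12,contact_N=8);st("over")
cv2.imwrite("pics/s6.png",crop(ctrl.read_camera("side"),290,150,130,130,4))
```

```text
[0.452397   0.00162033 0.00794679] [array([ 0.2, -0.3]), array([-0.3, -0. ])]
a 24.87 [0.4527 0.0016 0.0304] w 0.854 F [-0.2 -0.4 -0.2]
False 25.56 [0.4523 0.0016 0.0029] w 0.849 F [0.  0.1 0.6]
grip 26.0 [0.4525 0.0016 0.0032] w 0.64 F [-0.5  0.5  4.2]
lift 26.49 [0.4526 0.0016 0.0203] w 0.642 F [ 0.4 -0.1 -2.6]
over 28.93 [ 0.6058 -0.1166  0.1257] w 0.641 F [-0.9 -0.8 -2.4]
```

View pics/s6.png

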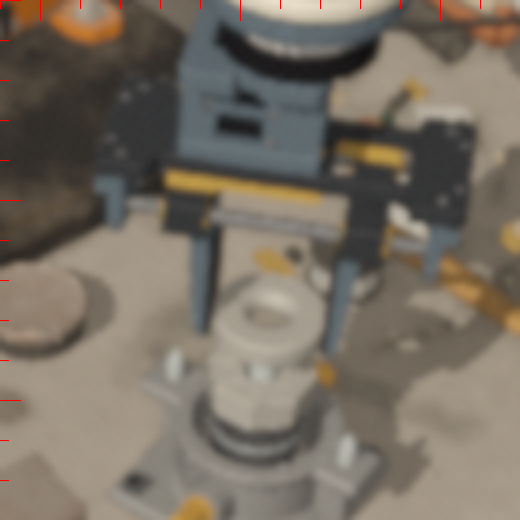

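The ring is held, but the grip reads 58 mm rather than 62 mm. I'll work out its offset from the side picture: ring outline x 212–326, y 272–365.

Run:
```python
from h import *
t=np.array(ctrl.current_tool_pos());c=t+[0,0,.004]
print("pred",proj("side",c),"meas (357.2,229.6)")
ring=lambda c:np.array([proj("side",c+np.r_[.031*np.cos(a),.031*np.sin(a),h]) for a in np.linspace(0,6.28,60) for h in(-.007,.007)])
r=ring(c);print("pred box",(r.min(0)-[290,150])*4,(r.max(0)-[290,150])*4)
X=onz("side",357.2,229.6,c[2]);d=X-c;print("offset",d,"perp",d[:2]@u(42)[:2],"along",d[:2]@u(-48)[:2])
for z in(.110,.1):print("post",(proj("side",[*H,z])-[290,150])*4)
```

```text
pred [356.30222336 229.16660528] meas (357.2,229.6)
pred box [205.97100948 268.37910404] [325.16949142 366.78192453]
offset [ 7.12917379e-04 -2.13117398e-03  5.55111512e-17] perp -0.0008962328762885859 along 0.0020608057532519684
post [261.43415343 344.41671297]
post [259.94913806 357.86679457]
```

The ring's centre is within 2 mm of the grip centre, so I'll lower it.

Run:
```python
from h import *
for z,v,n in((.102,.04,5),(.090,.015,4)):
    r=ctrl.move_l([*H,z],v,contact_N=n);st((z,r))
    if r: print(ctrl.current_wrist_torque()); break
```

```text
(0.102, False) 29.7 [ 0.6055 -0.1167  0.102 ] w 0.643 F [-0.   1.3 -1.9]
(0.09, True) 30.17 [ 0.6056 -0.1167  0.0971] w 0.642 F [-0.9  0.1  7.6]
[-0.09643798  0.25854013  0.04833827]
```

The ring is down flat at 0.0971, against 0.097 expected. Next I'll release it, then centre the cover along its rib with a light squeeze and grip it across the rib.

Run:
```python
from h import *
np.set_printoptions(precision=4,suppress=True)
k=4.545
a=lambda x,y:(425+x/k,268+(y-300)/k); b=lambda x,y:(315+(x-300)/k,330+(y-300)/k)
A,ea=tri(a(165,430),b(505,345));B,eb=tri(a(240,545),b(455,462));print(A,ea,B,eb)
C=(A+B)[:2]/2;print("cover",C)
C=np.array([.4307,-.3285])if np.linalg.norm(C-[.4307,-.3285])>.005 else C
ctrl.command_gripper(.8);st("rel")
ctrl.move_l([*H,.2],.25)
for d in(33.3,-146.7,-56.7,123.3):print(d,np.round(ctrl.ik([*C,.067],down(d)),0))
for d in(HY-90,HY+90):print(d,np.round(ctrl.ik([*H,.2],down(d)),0))
ctrl.goto([*C,.15],down(33.3));r=ctrl.move_l([*C,.068],.12,contact_N=6);st(r)
ctrl.command_gripper(0.);st("len")
ctrl.command_gripper(.8);ctrl.move_l([*C,.112],.2)
ctrl.goto([*C,.112],down(-56.7));ctrl.command_gripper(.5)
r=ctrl.move_l([*C,.068],.12,contact_N=6);st(r)
ctrl.command_gripper(0.);st("grip")
np.save("C.npy",C)
```

```text
[ 0.4548 -0.3144  0.0909] [array([ 0.7, -0.9]), array([-1.2,  0.1])] [ 0.4079 -0.344   0.0915] [array([ 0.3, -0.3]), array([-0.5,  0. ])]
cover [ 0.4313 -0.3292]
rel 30.61 [ 0.6051 -0.1166  0.0964] w 0.801 F [ 0.3 -0.6  0. ]
33.3 [-44.  33.  98.  -0.  50. -77.]
-146.7 [-44.  33.  98.  -0.  50. 103.]
-56.7 [-44.  33.  98.  -0.  50.  13.]
123.3 [ -44.   33.   98.   -0.   50. -167.]
19.080507752056533 [-16.  28.  79.  -0.  72. -36.]
199.08050775205652 [-16.  28.  79.  -0.  72. 144.]
False 33.73 [ 0.4317 -0.3294  0.0685] w 0.798 F [ 0.3 -0.1  0.4]
len 34.08 [ 0.4316 -0.3299  0.0691] w 0.684 F [-4.7 -2.7 10.6]
False 37.41 [ 0.4314 -0.3292  0.0681] w 0.497 F [ 0.7 -0.2 -0.2]
grip 37.88 [ 0.4313 -0.3292  0.0683] w 0.269 F [-2.   1.3  5.1]
```

The grip reads 24.5 mm on a 16 mm rib. The fingertips are probably on the step at the rib's foot, so I'll regrip 8 mm higher to check.

Run:
```python
from h import *
C=np.load("C.npy")
ctrl.command_gripper(.45);ctrl.move_l([*C,.077],.08)
ctrl.command_gripper(0.);st("regrip");print(ctrl.current_wrist_torque())
s=ctrl.read_camera("side");cv2.imwrite("pics/sd7.png",s);cv2.imwrite("pics/s7.png",crop(s,290,270,120,130,4))
```

```text
regrip 39.11 [ 0.4313 -0.3291  0.0769] w 0.175 F [-0.3  0.2 -2.3]
[-0.15499814  0.04926001  0.03129727]
```

The grip now reads 16 mm, so the rib is held properly. I'll carry the cover over and stop just above the dowels.

Run:
```python
from h import *
C=np.load("C.npy");R=down(HY-90)
ctrl.move_l([*C,.085],.05);st("lift");ctrl.move_l([*C,.235],.25)
ctrl.goto([*H,.235],R)
for z,v,n in((.19,.15,6),(.153,.06,6)):
    r=ctrl.move_l([*H,z],v,contact_N=n);st((z,r))
    if r: break
s=ctrl.read_camera("side");cv2.imwrite("pics/s8.png",crop(s,280,130,150,150,4));print(ctrl.current_wrist_torque())
```

```text
lift 39.47 [ 0.4315 -0.3294  0.0854] w 0.174 F [ 0.3 -1.  -3.8]
(0.19, True) 41.49 [ 0.6045 -0.1177  0.2235] w 0.171 F [-0.7  0.6 -3.2]
[-1.26080005e-01 -1.14166062e-04  1.72455660e-02]
```

View pics/s8.png

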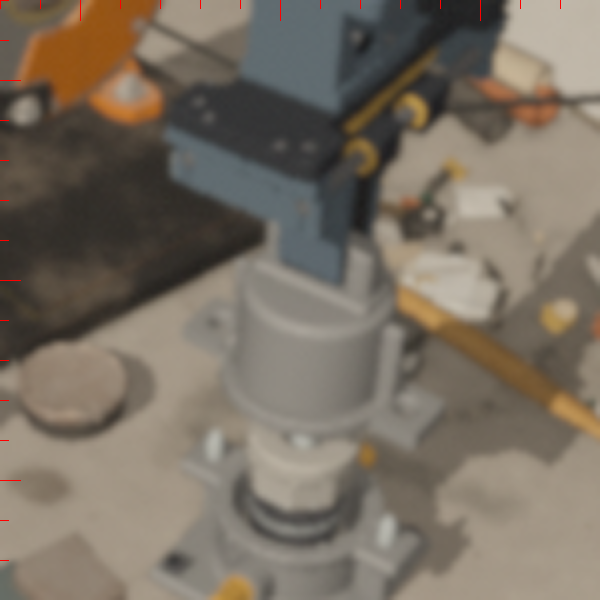

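The stop was a false trigger from the move's acceleration. The cover hangs clear over the post with its lugs in line with the dowels. I'll continue slower.

Run:
```python
from h import *
for z,v,n in((.185,.06,8),(.154,.05,5),(.138,.02,6),(.128,.012,6)):
    r=ctrl.move_l([*H,z],v,contact_N=n);st((z,r));print(np.round(ctrl.current_wrist_torque(),2))
    if r: break
```

```text
(0.185, False) 42.38 [ 0.6057 -0.1167  0.1853] w 0.173 F [ 0.2 -0.  -3.3]
[-0.06 -0.   -0.02]
(0.154, False) 43.14 [ 0.6056 -0.1168  0.1541] w 0.172 F [ 0.1 -0.  -3.9]
[-0.11  0.03  0.  ]
(0.138, False) 44.09 [ 0.6056 -0.1167  0.1381] w 0.173 F [ 0.1 -0.3 -4.1]
[-0.1  -0.01 -0.02]
(0.128, True) 44.62 [ 0.6057 -0.1167  0.1328] w 0.172 F [-1.3 -0.4  5.3]
[-0.04  0.11  0.02]
```

The cover is flush: TCP 0.1328 against 0.133 expected, with no side load while the dowels went in. I'll release, retreat and check the bystanders numerically.

Run:
```python
from h import *
ctrl.command_gripper(.5);st("rel")
ctrl.move_l([*H,.25],.2)
ctrl.goto([.40,.30,.30],down(60));st("away")
s=ctrl.read_camera("side");t=ctrl.read_camera("top")
s0=cv2.imread("pics/side0.png")
for n,(u0,v0,w,h) in dict(tin=(282,214,34,28),loupe=(260,223,20,20),caliper=(405,305,75,72)).items():
    # template match of the original patch in the new picture
    m=cv2.matchTemplate(s[v0-8:v0+h+8,u0-8:u0+w+8],s0[v0:v0+h,u0:u0+w],cv2.TM_CCOEFF_NORMED);_,q,_,l=cv2.minMaxLoc(m);print(n,round(q,3),np.array(l)-8)
# cover top edges: crop the cover as first seen, and where rib top should be now
for z,sg in((.153,1),(.153,-1)):
    print("pred rib end",proj("side",np.r_[H+sg*.03*u(HY)[:2],z]))
cv2.imwrite("pics/fin.png",crop(s,290,150,130,130,4))
```

```text
rel 45.25 [ 0.6049 -0.1165  0.132 ] w 0.501 F [-0.1  0.9 -1.2]
away 47.7 [0.4006 0.2995 0.2998] w 0.5 F [-0.8 -0.6 -0.4]
tin 1.0 [0 0]
loupe 0.996 [0 0]
caliper 0.998 [0 0]
pred rib end [344.90966274 215.45487083]
pred rib end [369.45161185 226.84513508]
```

```bash
python3 -c "
from bench import ctrl
ctrl.sleep(.3);ctrl.sign_off();print(ctrl.current_t())"
```

```text
the job is handed in; nothing more can be done
the job is handed in; nothing more can be done
```

The coolant filter is back together and handed in at about 48 s of the 72 s allowed. I stood the element on end, let go, took it again by its top cap and lowered it over the post. Then I laid on the clamp ring and set the cover.

**Seating heights:** each part was lowered until light contact and then let go.

| Part | TCP height at contact | Expected |
|---|---|---|
| Element | 65.4 mm | 65 mm |
| Clamp ring | 97.1 mm | 97 mm |
| Cover | 132.8 mm | 133 mm |

Sideways force was 1–2 N at most, including while the dowels entered the cover's holes.

**Bystanders:** comparing side-camera pictures from before and after, the tin, caliper and loupe had not shifted by a pixel.

**Checks that disagreed or could not be done:**
- **Standing the element:** it touched the bench about 2.6 mm early, so it was slightly tilted in the grip. It stood upright once let go.
- **Ring grip:** the gripper read 58 mm on the 62 mm ring. I did not find out why, but the picture showed the ring centred within about 2 mm.
- **Cover grip:** the first grip read 24.5 mm on the 16 mm rib. I regripped it 8 mm higher, where it read 16 mm.
- **False stop:** one contact stop on the way to the housing came from the arm's own acceleration, so I carried on.
- **Final look:** the picture limit was used up, so I did not see the finished assembly. That the cover is flush rests on its seating height and the forces.

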